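# Push a seized spacer out of its bore with a drift

## Robot

A 6-joint arm with a two-finger parallel gripper is mounted at the origin on a cart in front of the work surface, level with it; the furniture and walls round the work are solid. World frame = base frame: x ahead of the robot, y to its left, z up, the work surface at z = 0. Lengths are in m, angles in rad, forces in N, time in s.
With the tool pointing down it reaches from about 0.35 to 0.925 m from the base axis. Payload 6.4 kg.
Tool frame: the origin (TCP) lies midway between the tips of the shut fingers; the grasp point (between the pads) lies 19 mm behind it (arm.grip_point_offset is the distance from the TCP to the grasp point, in m); z points along the fingers, y is the line along which they close (so a half turn about z gives the same grasp; the last joint's range is limited). The gripper opens to 85 mm and grips with 20 to 120 N. Pads are 22 mm wide; open, the fingers measure 114 mm over their backs; the gripper's body (76 mm by 85 mm) begins 54 mm behind the grasp point. The pads swing forward as they close: fully open they stand 13 mm farther back than shut.
Start: joints at [0.958, 0.245, 1.558, -0, 1.339, -0.174], TCP at [0.276, 0.588, 0.231] pointing down, gripper open.
Joint ranges: [-3.13, 3.13], [-1.02, 2.26], [0.13, 2.54], [-0.95, 4.09], [0.21, 2.88], [-2.74, 2.74]. Speed limits (rad/s): [2.57, 2.57, 3.14, 3.14, 3.14, 3.14].

## Interface

Orientations are given as a unit quaternion [w, x, y, z].
In Python, from cell import arm gives the robot as it stands. The module is installed in compiled form; this text tells all that it offers.
- The arm moves only by the tool move_arm, never from a script. Its argument "steps" is a list of rows, each a list of 2 entries, a list of its own where there are three numbers: the shift along the tool's x, y, z in cm, then the turn about the tool's z in degrees. In form: [[[dx, dy, dz], spin], ...]. A call has 1 to 5 rows; each row is the pose to reach, as a shift and turn from the pose commanded when the call began, along the tool's axes at that moment; what a row does not reach only later rows make up. A row lasts 1/8 s, in which the tool goes at most 62.5 mm and 10.7 degrees, less where a joint would pass 70% of its speed; a pose out of reach is approached as far as the arm can. A call with a gripper value outside its range is refused whole. "jaw" is the closure, from -1 (fully open) to 1 (shut), set as the call begins (left out, the last holds). The fingers move at their own pace and stop on an object; "force" is the grip in N (left out, the last holds). Time passes only in rows, so rows that repeat a pose let the fingers close. It gives the time, the measured TCP pose, the force, the opening and the grip force at its end, in the units of the state.
- arm.read_state(): the state, without advancing time (a new reading comes with each control period).
- arm.snapshot(name): name is "scene" or "top" or "wrist"; returns the picture (420x560x3 uint8, red, green, blue); there is no depth.
- arm.camera_info(name): a dict with "fovy" (degrees; the focal length in pixels is half the picture's height over the tangent of half this angle, whatever the lens; pixels are square), "cx", "cy" (the principal point, pixels), "k1" (the pictures are not rectified: a ray, as slopes to the right and down, at radius r is drawn at 1 + k1 r^2 times it, then the intrinsics apply), "origin" and "orientation" of the camera in the world; the wrist camera has in their place "mount" (4x4, takes a point from camera to tool coordinates, whose origin is the TCP and whose axes are the flange's). Camera axes: x right, y up, looking along -z (the intrinsics and any distortion apply to the point x, -y, -z); pixel columns grow to the right and rows downward; lengths in m; the calibration is good to about 2 mm. A picture is of the moment at which its call begins: read the wrist's pose just before it. camera_info takes no time and is no camera call.
- arm.sign_off(): hands the job in; it is judged then, once.
The state is a dict: "time": time; "joint_pos": joint angles; "dq": joint speeds; "tau": joint torques, N m; "tool_pos": TCP position; "tcp_rot": TCP orientation; "contact_force": force on the tool from outside, world axes, zero at the start; "torque": the same for the moment, N m; "grip_width": finger opening in m; "grasp_force": force on a finger pad.
Only numpy, scipy, OpenCV 4.12 (cv2) and the standard library are available. Lean on these libraries where they do the work, as an engineer would, in place of code of your own. Each camera call takes 0.05 s, during which the arm holds its last target. There are 200 camera calls.

## Task

Take the red-handled drift out of its wooden holder and, with it, push the brass spacer down and out of the plate of the blue push-out stand until it drops into the tray below; then stand the drift back in its holder and let go. The brass guide ring on top is set off-centre, so feel gently for its hole, never pressing harder than about 35 N with the drift, and do not touch the spacer with the gripper or disturb the other things on the bench.

Things in the scene. Friction and masses are not known exactly. Their poses are not given: they have to be found in the camera images.
- drift_grip (a point): Centre of the drift's red round handle (24 mm diameter, 48 mm long). The drift is a steel rod standing upright, 120 mm long, 200 g; this point is 90 mm above its lower end. Below the handle is a collar 36 mm across, 6 mm thick (60 to 66 mm above the lower end); above it a cap 26 mm across. z points up along the rod.
- drift_tip (a point): Centre of the flat lower end of the drift. The rod below the collar is 19 mm in diameter and 60 mm long, its edge rounded by only 0.5 mm. It starts on the holder's floor, up to 2 mm off the hole's centre.
- holder_mouth (a point): Centre of the top of the hole in the wooden drift holder (fixed block 70x70 mm, 40 mm high). Hole 26 mm wide with a 3 mm chamfer, 36 mm deep: a drift in it rests on its floor, 4 mm above the bench, with its collar 24 mm above the block.
- bore_top (a point): On the bore's axis, level with the top face of the brass guide ring, 94 mm above the bench. The ring (37 mm across, 8 mm high, hole 21 mm) lies on the plate of the fixed stand; its hole centre is 3 mm from this axis in a level direction that differs each time and is not tracked. It does not turn or move. The plate is 104x104 mm, 24 mm thick, under the ring; z points up.
- spacer_mid (a point): Centre of the brass spacer (29 mm across, 21 mm high, 70 g) in the plate's bore (30 mm wide, straight down from the ring). Its top starts 9 mm below the ring's top. Sprung shoes grip it: it takes about 7 to 15 N to slide it down. It drops free once its top is below the plate: the drift's end must get 34 to 40 mm below the ring's top, without hitting anything else.
- tray (a point): Centre of the black tray floor under the plate of the stand, 10 mm above the bench; the tray is 92x80 mm, with 10 mm lips in front and behind and the blue uprights at its sides; 52 mm free height up to the plate.
- cast_hub: Bystander: grey cast hub, 62 mm across, 31 mm high; origin at the centre of its underside.
- tape: Bystander: roll of masking tape lying flat, 105 mm across, 24 mm high; origin at the centre of its underside.
- bush: Bystander: turned aluminium bush, 34 mm across, 26 mm high; origin at the centre of its underside.
- block: Bystander: pine block 108x90x50 mm; origin at the centre of its underside.
- marker: Bystander: black-capped marker pen lying flat, 134 mm long, 15 mm high; origin at its underside.
- drift: The whole drift; origin at the centre of its flat lower end, z up along the rod.
- stand: The whole push-out stand, fixed: base plate 120x130 mm, blue uprights at its own -y and +y sides, plate, guide ring and shoes; origin under its centre on the bench, 94 mm below bore_top.
- spacer: The whole brass spacer; origin at the centre of its underside, 10.5 mm below spacer_mid.
Mind the look-alikes: they are no part of the job. There is more than one size of the drift; the job needs the smaller.

How it is judged:
By the outcome, as a careful person would: the job done as asked, in the order asked, and still so for the second after the job is handed in, with the robot touching nothing.
It also fails if it takes over 58 s, if anything falls off the work surface, if the arm or the gripper's body presses on something with over 40 N, if the wrist force passes 120 N, or if a joint passes its speed limit or range.

## Working session

There is one attempt and no reset: what is moved stays moved. The work goes in short steps, Python scripts to look and compute and a tool call to move; the robot and the scene stay as the last step left them, time stands still between calls to the robot, and variables do not carry over. Pictures are saved under pics/ and viewed, at most 10 in all, crops included, and the job is handed in when it is done.

Besides the shell and the picture viewer there is one more tool, called after ">>>" in YAML: its name, and indented under it one key for each argument. move_arm: Moves the arm, as the interface text tells. Its arguments: {"type":"object","properties":{"steps":{"type":"array"},"jaw":{"type":"number"},"force":{"type":"number"}},"required":["steps"]}

```bash
mkdir -p pics; ls; cat > h.py <<'E'
import numpy as np, cv2
from cell import arm
from scipy.spatial.transform import Rotation as R
def rot(q): return R.from_quat([q[1],q[2],q[3],q[0]]).as_matrix()
def cam(name,st=None):
    c=arm.camera_info(name); f=210/np.tan(np.radians(c['fovy'])/2)
    if 'mount' in c:
        st=st or arm.read_state(); T=np.eye(4);T[:3,:3]=rot(st['tcp_rot']);T[:3,3]=st['tool_pos'];M=T@np.array(c['mount']);return c,f,M[:3,3],M[:3,:3]
    return c,f,np.array(c['origin']),rot(c['orientation'])
def ray(name,u,v,st=None):
    c,f,o,Rm=cam(name,st); K=np.array([[f,0,c['cx']],[0,f,c['cy']],[0,0,1]])
    d=np.array([(u-c['cx'])/f,(v-c['cy'])/f]); p=d.copy()
    for _ in range(30): p=d/(1+c['k1']*(p@p))
    return o,Rm@np.array([p[0],-p[1],-1])
def onz(name,u,v,z,st=None):
    o,d=ray(name,u,v,st); return o+d*(z-o[2])/d[2]
def proj(name,P,st=None):
    c,f,o,Rm=cam(name,st); q=Rm.T@(np.array(P)-o); p=np.array([q[0],-q[1]])/-q[2]; p=p*(1+c['k1']*(p@p)); return p*f+[c['cx'],c['cy']]
def snap(name,fn):
    im=arm.snapshot(name)[:,:,::-1].copy(); cv2.imwrite('pics/'+fn,im); return im
E
python3 - <<'E'
from h import *
np.set_printoptions(precision=4,suppress=True)
s=arm.read_state();print(s)
for n in('scene','top','wrist'): print(arm.camera_info(n)); 
snap('scene','s0.png');snap('top','t0.png')
E
```

```text
pics
{'time': 0.0, 'joint_pos': array([ 0.9579,  0.2458,  1.559 ,  0.    ,  1.3387, -0.1741]), 'dq': array([-0.0002,  0.0012, -0.0008, -0.0016, -0.0001,  0.0002]), 'tau': array([  0.0015, -42.9528, -32.6124,  -0.0001,   0.0055,  -0.    ]), 'tool_pos': array([0.2758, 0.5879, 0.2302]), 'tcp_rot': array([-0.0004,  0.2177,  0.976 , -0.0009]), 'contact_force': array([-0.2707, -0.2061, -0.1314]), 'torque': array([-0.0043, -0.039 ,  0.0247]), 'grasp_force': 0.0, 'grip_width': 0.08540180688696092}
{'fovy': 45.464048140180665, 'cx': 281.782094917727, 'cy': 209.69795167062307, 'k1': -0.08517644792437856, 'origin': array([-0.1466, -0.4406,  0.5437]), 'orientation': array([ 0.7518,  0.4463, -0.2479, -0.4173])}
{'fovy': 43.379640785296786, 'cx': 274.4105882008333, 'cy': 214.08321644201533, 'k1': 0.049472834416362944, 'origin': array([0.3593, 0.022 , 1.2013]), 'orientation': array([-0.6719, -0.0709,  0.076 ,  0.7333])}
{'fovy': 70.88792286852107, 'cx': 280.44867903801776, 'cy': 207.02133405481945, 'k1': -0.04746199556287289, 'mount': array([[ 0.0003,  0.952 ,  0.3061,  0.0786],
       [ 1.    , -0.0004,  0.0005,  0.    ],
       [ 0.0006,  0.3061, -0.952 , -0.1414],
       [ 0.    ,  0.    ,  0.    ,  1.    ]])}
```

View pics/s0.png

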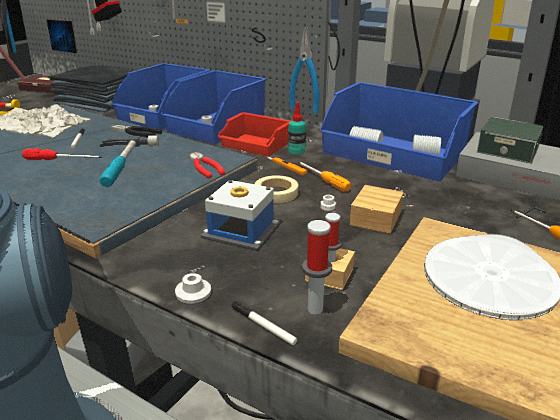

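View pics/t0.png

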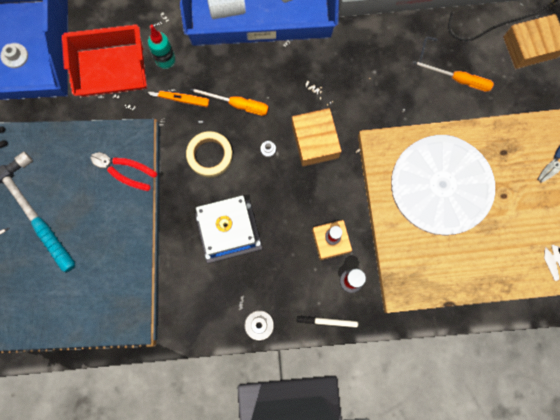

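The scene shows two red-handled drifts. One stands in the wooden holder (scene 333,225; top 334,234). The other stands on the bare bench in front (scene 318,245; top 355,278) and is visibly larger. The smaller one in the holder fits the description. The stand is at top (228,228). I'll confirm with an enlarged crop and measure.

```bash
python3 - <<'E'
from h import *
np.set_printoptions(precision=4,suppress=True)
t=cv2.imread('pics/t0.png');s=cv2.imread('pics/s0.png')
a=cv2.resize(t[185:300,185:375],None,fx=4,fy=4,interpolation=cv2.INTER_CUBIC)[:, :760]
b=cv2.resize(s[205:325,285:365],None,fx=3,fy=3,interpolation=cv2.INTER_CUBIC)
c=np.zeros((460,800,3),np.uint8);c[:,:560]=a[:460,200:760];c[:360,560:800]=b
cv2.imwrite('pics/c1.png',c)
print('small cap',onz('top',335,231.5,.124),'holder',[onz('top',*p,.04) for p in((332,240),)])
print('stand',onz('top',226,223,.086),'ring',onz('top',225,225,.094))
print('hub',onz('top',259,325,.02),'big',onz('top',356,278,.15),'tape',onz('top',209,153,.02))
E
```

```text
small cap [ 0.5386 -0.1175  0.124 ] holder [array([ 0.534 , -0.1197,  0.04  ])]
stand [0.5838 0.1089 0.086 ] ring [0.578  0.1107 0.094 ]
hub [0.3643 0.0575 0.02  ] big [ 0.4377 -0.1451  0.15  ] tape [0.7671 0.1423 0.02  ]
```

View pics/c1.png

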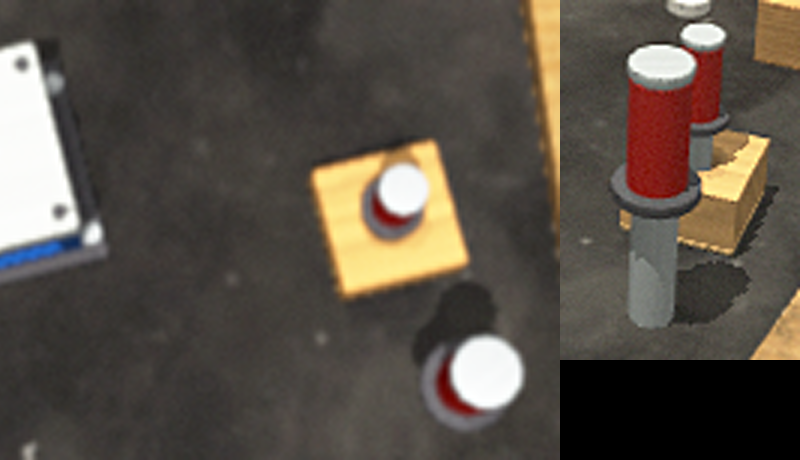

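The crop confirms it: the drift in the wooden holder is clearly the slimmer and shorter of the two, and the job's drift starts in the holder. The other one, on the bench, is the look-alike. I'm moving over the stand first for a close look at the ring.

>>> move_arm:
  steps:
    - [[-47.8,-30.3,0],-25.1]
    - [[-47.8,-30.3,0],-25.1]
    - [[-47.8,-30.3,0],-25.1]
    - [[-47.8,-30.3,0],-25.1]
    - [[-47.8,-30.3,0],-25.1]
  jaw: -1

```text
time: 0.72
tool_pos: [0.4422, 0.3269, 0.231]
tcp_rot: [-0.0, 0.0, 1.0, -0.0]
contact_force: [1.1, 0.5, -0.1]
grip_width: 0.0852
grasp_force: 0.0
```

>>> move_arm:
  steps:
    - [[-13.7,-21.6,0],0]
    - [[-13.7,-21.6,0],0]
    - [[-13.7,-21.6,0],0]
    - [[-13.7,-21.6,0],0]
    - [[-13.7,-21.6,0],0]

```text
time: 1.35
tool_pos: [0.5799, 0.1092, 0.2308]
tcp_rot: [-0.0, 0.003, 1.0, -0.0]
contact_force: [-0.2, 0.4, -0.3]
grip_width: 0.0855
grasp_force: 0.0
```

>>> move_arm:
  steps:
    - [[0,0,0],0]
    - [[0,0,0],0]

```text
time: 1.6
tool_pos: [0.5778, 0.1139, 0.231]
tcp_rot: [-0.0, -0.0, 1.0, 0.0]
contact_force: [0.1, -0.3, 0.1]
grip_width: 0.0854
grasp_force: 0.0
```

```bash
python3 - <<'E'
from h import *
import json
np.set_printoptions(precision=4,suppress=True)
st=arm.read_state();im=snap('wrist','w1.png');print(st['tool_pos'],st['tcp_rot'])
json.dump({k:list(st[k]) for k in('tool_pos','tcp_rot')},open('w1.json','w'))
print(proj('wrist',[.58,.11,.094],st))
E
```

```text
[0.5778 0.1139 0.231 ] [-0.0004 -0.0005  1.      0.0001]
[276.523  198.7549]
```

View pics/w1.png

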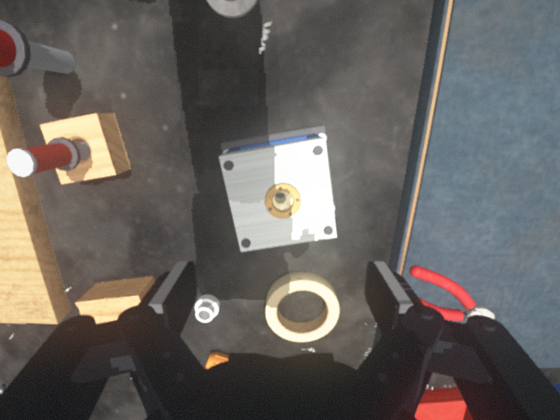

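The wrist view shows the stand plate with four screws at (228,166), (318,151), (246,243) and (328,230), and the ring near (282,201). The holder and small drift are at left, around (65,155).

```bash
python3 - <<'E'
from h import *
import json
np.set_printoptions(precision=4,suppress=True)
st=json.load(open('w1.json'));im=cv2.imread('pics/w1.png')
cv2.imwrite('pics/c2.png',cv2.resize(im[174:229,252:312],None,fx=10,fy=10,interpolation=cv2.INTER_CUBIC))
sc=[(228.5,165.5),(318,151),(246,243),(328,230)]
g=cv2.cvtColor(im,cv2.COLOR_BGR2GRAY)
P=[]
for x,y in sc:
    x,y=int(x),int(y);w=255.-g[y-7:y+8,x-7:x+8];w=np.clip(w-(w.max()*.6+np.median(w)*.4),0,None);yy,xx=np.mgrid[-7:8,-7:8]
    c=(x+(w*xx).sum()/w.sum(),y+(w*yy).sum()/w.sum());P.append(onz('wrist',*c,.086,st)[:2]);print(c,P[-1])
P=np.array(P);print('plate centre',P.mean(0),'sides',np.linalg.norm(P[0]-P[1]),np.linalg.norm(P[0]-P[2]),np.linalg.norm(P[1]-P[3]),np.linalg.norm(P[2]-P[3]))
hsv=cv2.cvtColor(im,cv2.COLOR_BGR2HSV)
m=cv2.inRange(hsv,(10,90,60),(30,255,255));m[:174]=0;m[229:]=0;m[:,:252]=0;m[:,312:]=0
cs,_=cv2.findContours(m,cv2.RETR_EXTERNAL,cv2.CHAIN_APPROX_NONE);c=max(cs,key=cv2.contourArea);e=cv2.fitEllipse(cv2.convexHull(c));print(e,onz('wrist',*e[0],.094,st), onz('wrist',*e[0],.09,st))
print('small cap',onz('wrist',22,162,.124,st))
E
```

```text
(np.float64(227.85788262370542), np.float64(165.24741081703107)) [0.5483 0.0624]
(np.float64(317.2579034941764), np.float64(150.05379922351636)) [0.5335 0.1492]
(np.float64(245.27145589289984), np.float64(242.91549127420512)) [0.6312 0.0765]
(np.float64(327.644554336027), np.float64(229.90061512483416)) [0.6162 0.1633]
plate centre [0.5823 0.1129] sides 0.08810093596465775 0.08413592146268938 0.08392236539380254 0.0880875947894721
((280.2209777832031, 200.9022674560547), (29.007293701171875, 33.87854766845703), 170.8861541748047) [0.5822 0.1136 0.094 ] [0.5834 0.1136 0.09  ]
small cap [ 0.5377 -0.113   0.124 ]
```

View pics/c2.png

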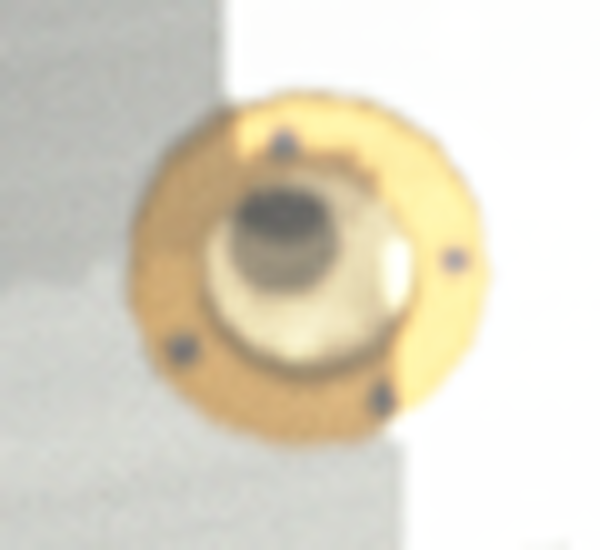

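>>> move_arm:
  steps:
    - [[4.1,-23.0,0],0]
    - [[4.1,-23.0,0],0]
    - [[4.1,-23.0,0],0]
    - [[4.1,-23.0,0],0]
    - [[4.1,-23.0,0],0]
  jaw: -0.3

```text
time: 2.28
tool_pos: [0.5369, -0.1187, 0.2315]
tcp_rot: [0.0, 0.002, 1.0, -0.0]
contact_force: [-0.3, 0.3, -0.4]
grip_width: 0.0556
grasp_force: 0.0
```

>>> move_arm:
  steps:
    - [[0,0,0],0]
    - [[0,0,0],0]

```text
time: 2.52
tool_pos: [0.5376, -0.1157, 0.2313]
tcp_rot: [0.0, -0.001, 1.0, 0.0]
contact_force: [-0.2, 0.2, 0.9]
grip_width: 0.0552
grasp_force: 0.0
```

```bash
python3 - <<'E'
from h import *
import json
np.set_printoptions(precision=4,suppress=True)
st=json.load(open('w1.json'))
for n,(u,v),z in(('ring',(282.5,200.3),.094),('hole',(282.4,200.3),.094),('spacerhole',(280,197.5),.085)): print(n,onz('wrist',u,v,z,st))
st=arm.read_state();im=snap('wrist','w2.png');print(st['tool_pos'],st['grip_width'])
json.dump({k:list(st[k]) for k in('tool_pos','tcp_rot')},open('w2.json','w'))
x,y=proj('wrist',[.537,-.116,.08],st).astype(int);print(x,y)
cv2.imwrite('pics/c3.png',cv2.resize(im[max(y-80,0):y+80,x-100:x+100],None,fx=3.7,fy=3.7,interpolation=cv2.INTER_CUBIC))
E
```

```text
ring [0.5816 0.1159 0.094 ]
hole [0.5816 0.1158 0.094 ]
spacerhole [0.5813 0.1134 0.085 ]
[ 0.5376 -0.1157  0.2313] 0.05523980946813827
280 192
```

View pics/c3.png

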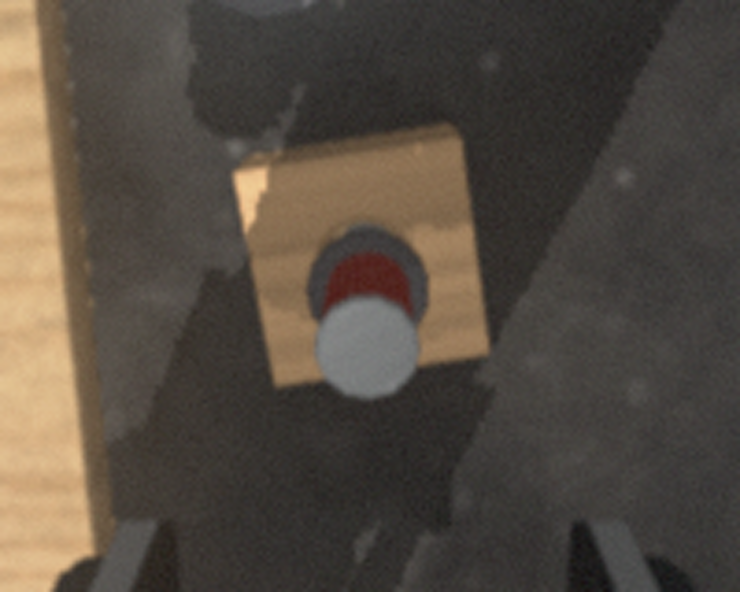

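The enlarged crop shows the holder with the drift's cap at px (279,205), its collar at (279,189) and the block's top corners. This is the right one.

```bash
python3 - <<'E'
from h import *
import json
np.set_printoptions(precision=4,suppress=True)
st=json.load(open('w2.json'))
f=lambda a,b:(180+a/3.7-.36,112+b/3.7-.36)
print('cap',onz('wrist',*f(367.5,347),.124,st),'collar',onz('wrist',*f(367,287),.070,st))
C=np.array([onz('wrist',*f(*p),.04,st) for p in((235,172),(462,141),(490,355),(275,387))]);print('holder',C.mean(0),np.linalg.norm(np.diff(C,axis=0),axis=1))
E
```

```text
cap [ 0.5374 -0.117   0.124 ] collar [ 0.5365 -0.1175  0.07  ]
holder [ 0.5377 -0.1181  0.04  ] [0.0695 0.0687 0.0701]
```

>>> move_arm:
  steps:
    - [[0.06,-0.15,5],0]
    - [[0.06,-0.15,10],0]
    - [[0.06,-0.15,14],0]
    - [[0.06,-0.15,15.4],0]
    - [[0.06,-0.15,15.4],0]

```text
time: 3.2
tool_pos: [0.5368, -0.1183, 0.0772]
tcp_rot: [-0.0, -0.0, 1.0, 0.0]
contact_force: [-0.0, -0.0, -0.1]
grip_width: 0.0552
grasp_force: 0.0
```

>>> move_arm:
  steps:
    - [[0,0,0],0]
    - [[0,0,0],0]
    - [[0,0,0],0]
    - [[0,0,0],0]
    - [[0,0,0],0]
  jaw: 1
  force: 70

```text
time: 3.82
tool_pos: [0.5382, -0.1191, 0.0795]
tcp_rot: [0.002, 0.0, 1.0, -0.0]
contact_force: [-0.0, 2.6, 6.4]
grip_width: 0.0227
grasp_force: 68.1
```

>>> move_arm:
  steps:
    - [[0,0,0],0]
    - [[0,0,0],0]

```text
time: 4.08
tool_pos: [0.5382, -0.1191, 0.0795]
tcp_rot: [0.002, 0.0, 1.0, -0.0]
contact_force: [0.5, 1.4, 6.4]
grip_width: 0.0227
grasp_force: 68.1
```

>>> move_arm:
  steps:
    - [[0,0,-2],0]
    - [[0,0,-4],0]
    - [[0,0,-8],0]
    - [[0,0,-12],0]
    - [[0,0,-13],0]

```text
time: 4.7
tool_pos: [0.5382, -0.1196, 0.2106]
tcp_rot: [0.003, 0.0, 1.0, -0.001]
contact_force: [0.5, -0.0, -1.3]
grip_width: 0.0224
grasp_force: 68.5
```

>>> move_arm:
  steps:
    - [[0,0,0],0]
    - [[0,0,0],0]

```text
time: 4.95
tool_pos: [0.5356, -0.1184, 0.205]
tcp_rot: [-0.002, 0.0, 1.0, 0.001]
contact_force: [1.2, -0.8, -1.3]
grip_width: 0.0225
grasp_force: 68.5
```

```bash
python3 - <<'E'
from h import *
import json
np.set_printoptions(precision=4,suppress=True)
st=arm.read_state();im=snap('wrist','w3.png');print(st['tool_pos'],st['tcp_rot'],st['contact_force'],st['torque'],st['grip_width'])
json.dump({k:list(st[k]) for k in('tool_pos','tcp_rot')},open('w3.json','w'))
p=st['tool_pos']
print('tip expected px',proj('wrist',p-[0,0,.0755],st),proj('wrist',p-[0,0,.0155],st))
cv2.imwrite('pics/c4.png',cv2.resize(im[120:420,140:420],None,fx=2,fy=2))
E
```

```text
[ 0.5356 -0.1184  0.205 ] [-0.0017  0.0004  1.      0.0008] [ 1.1812 -0.8172 -1.2815] [0.0178 0.0499 0.044 ] 0.02245276524120969
tip expected px [280.3045 218.1745] [280.3486 252.6744]
```

View pics/c4.png

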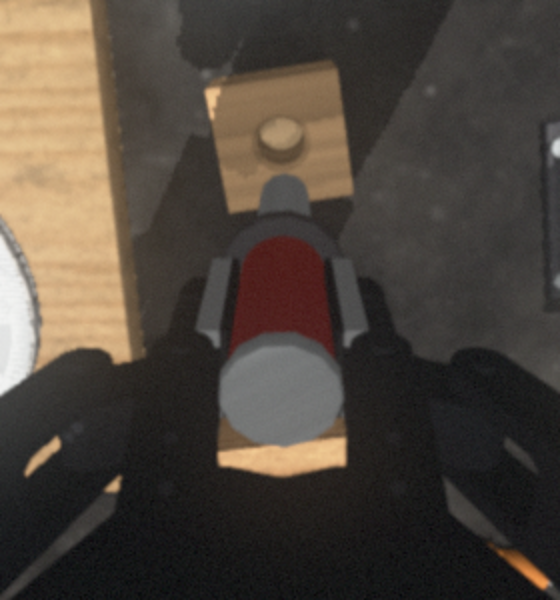

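The drift is held upright with its tip at about px (282,218), which is 1.4 mm to the right of directly below the TCP. The pads show the same bias, so I'll use relative offsets.

>>> move_arm:
  steps:
    - [[-0.9,4.6,0],0]
    - [[-2.3,11.6,0],0]
    - [[-3.6,18,0],0]
    - [[-4.4,22.5,0],0]
    - [[-4.6,23.3,0],0]

```text
time: 5.62
tool_pos: [0.5822, 0.1174, 0.2055]
tcp_rot: [-0.001, -0.002, 1.0, 0.0]
contact_force: [-0.1, -1.0, -1.7]
grip_width: 0.0225
grasp_force: 68.9
```

>>> move_arm:
  steps:
    - [[0,0,0.8],0]
    - [[0,0,1.6],0]
    - [[0,0,2.0],0]
    - [[0,0,2.0],0]
    - [[0,0,2.0],0]

```text
time: 6.25
tool_pos: [0.5831, 0.1137, 0.1876]
tcp_rot: [0.0, 0.001, 1.0, -0.0]
contact_force: [0.6, -0.2, -1.2]
grip_width: 0.0225
grasp_force: 68.9
```

```bash
python3 - <<'E'
from h import *
import json
np.set_printoptions(precision=4,suppress=True)
st=arm.read_state();im=snap('wrist','w4.png');print(st['tool_pos'],st['tcp_rot'],st['contact_force'],st['torque'],st['time'])
json.dump({k:list(st[k]) for k in('tool_pos','tcp_rot')},open('w4.json','w'))
p=st['tool_pos'];x,y=proj('wrist',p-[0,0,.0755],st);print('tip exp',x,y,'ring exp',proj('wrist',[.5816,.1158,.094],st))
x=int(x);y=int(y);print(x,y)
cv2.imwrite('pics/c5.png',cv2.resize(im[y-50:y+25,x-50:x+50],None,fx=8,fy=8,interpolation=cv2.INTER_CUBIC))
E
```

```text
[0.5831 0.1137 0.1876] [ 0.0003  0.0007  1.     -0.    ] [ 0.5516 -0.2394 -1.2313] [-0.0019  0.0427  0.0315] 6.25
tip exp 280.4535547109288 217.81298225797642 ring exp [282.9665 208.704 ]
280 217
```

View pics/c5.png

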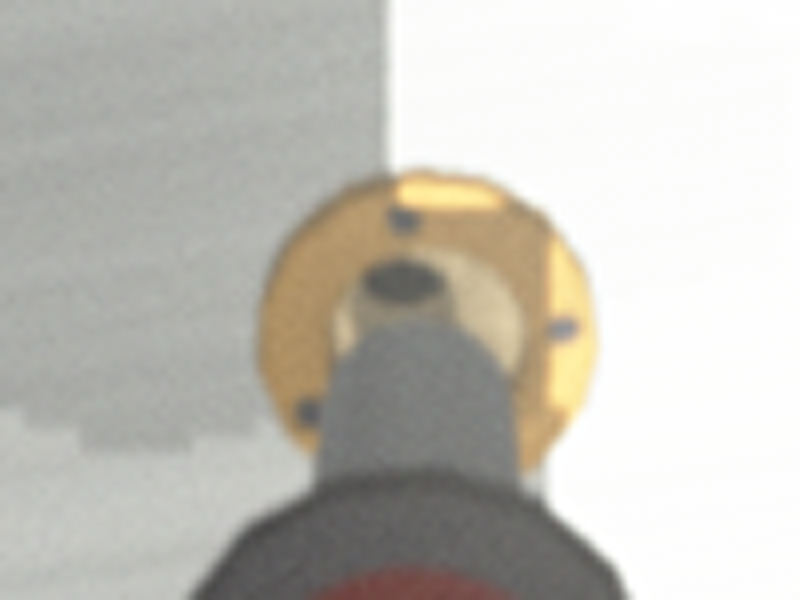

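The crop shows the ring centre at px (283.2,208.7) and the tip centre at (282.2,218.2). The tip is about 1.6 mm too far in +x and 0.7 mm too low in y. I'll correct that while descending to just above the ring.

>>> move_arm:
  steps:
    - [[0.16,0.07,0.5],0]
    - [[0.16,0.07,1.0],0]
    - [[0.16,0.07,1.4],0]
    - [[0.16,0.07,1.4],0]
    - [[0.16,0.07,1.4],0]

```text
time: 6.92
tool_pos: [0.5815, 0.1149, 0.1734]
tcp_rot: [0.0, 0.0, 1.0, 0.0]
contact_force: [0.9, -0.6, -1.3]
grip_width: 0.0225
grasp_force: 68.9
```

>>> move_arm:
  steps:
    - [[0,0,0],0]
    - [[0,0,0],0]

```text
time: 7.18
tool_pos: [0.5814, 0.1148, 0.1735]
tcp_rot: [0.0, 0.0, 1.0, -0.0]
contact_force: [-0.3, -0.1, -1.4]
grip_width: 0.0224
grasp_force: 68.9
```

>>> move_arm:
  steps:
    - [[0,0,0.15],0]
    - [[0,0,0.3],0]
    - [[0,0,0.45],0]
    - [[0,0,0.6],0]
    - [[0,0,0.7],0]

```text
time: 7.8
tool_pos: [0.5818, 0.1149, 0.1665]
tcp_rot: [0.001, 0.0, 1.0, 0.0]
contact_force: [1.5, 0.7, -0.9]
grip_width: 0.0227
grasp_force: 69.1
```

>>> move_arm:
  steps:
    - [[0,0,0],0]
    - [[0,0,0],0]

```text
time: 8.05
tool_pos: [0.5816, 0.1148, 0.1662]
tcp_rot: [0.0, 0.0, 1.0, 0.0]
contact_force: [2.4, 0.1, -1.6]
grip_width: 0.0226
grasp_force: 69.1
```

It has entered the ring with only a slight side contact. Easing off 0.3 mm and continuing.

>>> move_arm:
  steps:
    - [[-0.03,0,0.15],0]
    - [[-0.03,0,0.3],0]
    - [[-0.03,0,0.45],0]
    - [[-0.03,0,0.55],0]
    - [[-0.03,0,0.65],0]

```text
time: 8.68
tool_pos: [0.5819, 0.1149, 0.1601]
tcp_rot: [0.0, 0.0, 1.0, 0.0]
contact_force: [1.6, 0.5, 3.3]
grip_width: 0.0222
grasp_force: 69.0
```

>>> move_arm:
  steps:
    - [[0,0,0.15],0]
    - [[0,0,0.3],0]
    - [[0,0,0.45],0]

```text
time: 9.05
tool_pos: [0.5824, 0.1148, 0.1572]
tcp_rot: [0.001, 0.0, 1.0, -0.0]
contact_force: [-0.3, -0.3, 7.6]
grip_width: 0.0227
grasp_force: 69.3
```

>>> move_arm:
  steps:
    - [[0,0,0.25],0]
    - [[0,0,0.5],0]
    - [[0,0,0.75],0]
    - [[0,0,1.0],0]
    - [[0,0,1.2],0]

```text
time: 9.68
tool_pos: [0.5825, 0.1149, 0.1451]
tcp_rot: [0.001, 0.0, 1.0, -0.0]
contact_force: [-0.1, 0.4, 6.8]
grip_width: 0.0225
grasp_force: 69.3
```

>>> move_arm:
  steps:
    - [[0,0,0.2],0]
    - [[0,0,0.4],0]
    - [[0,0,0.6],0]
    - [[0,0,0.8],0]
    - [[0,0,0.8],0]

```text
time: 10.3
tool_pos: [0.5817, 0.1149, 0.1348]
tcp_rot: [0.0, 0.0, 1.0, 0.0]
contact_force: [4.1, 1.4, -2.1]
grip_width: 0.0227
grasp_force: 68.9
```

>>> move_arm:
  steps:
    - [[-0.04,0,0.1],0]
    - [[-0.04,0,0.2],0]
    - [[-0.04,0,0.2],0]

```text
time: 10.68
tool_pos: [0.5819, 0.1148, 0.1331]
tcp_rot: [-0.0, 0.0, 1.0, -0.0]
contact_force: [2.4, 0.7, -0.9]
grip_width: 0.0226
grasp_force: 68.9
```

```bash
python3 - <<'E'
from h import *
st=arm.read_state();print(st['tool_pos'],st['contact_force'])
im=snap('scene','s1.png')
a=cv2.resize(im[165:260,185:345],None,fx=4,fy=4,interpolation=cv2.INTER_CUBIC);cv2.imwrite('pics/c6.png',a)
E
```

```text
[0.58190925 0.11480482 0.13312519] [ 2.37990711  0.69339828 -0.94664245]
```

View pics/c6.png

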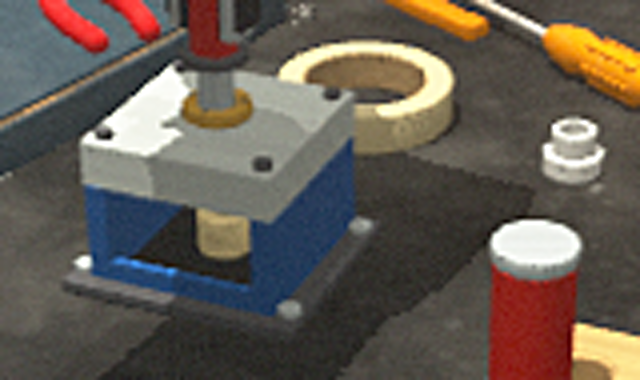

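The spacer is visible under the plate at crop (222,232). I'll check from its projection whether it is hanging or lying in the tray.

```bash
python3 - <<'E'
from h import *
for zb in (.010,.02,.037):
    pts=[[.582+.0145*np.cos(a),.113+.0145*np.sin(a),z] for a in np.linspace(0,6.28,60) for z in(zb,zb+.021)]
    q=np.array([(proj('scene',p)-[185,165])*4 for p in pts]);print(zb,q.min(0),q.max(0))
im=cv2.imread('pics/c6.png');h=cv2.cvtColor(im,cv2.COLOR_BGR2HSV)[200:270,190:260];m=cv2.inRange(h,(12,50,70),(35,255,255));y,x=np.where(m);print(x.min()+190,x.max()+190,y.min()+200,y.max()+200)
E
```

```text
0.01 [196.85008324 191.98741003] [253.7882421  254.27546056]
0.02 [195.97706919 175.34545525] [253.18142396 237.67866101]
0.037 [194.47973202 146.70524089] [252.14059509 209.10582726]
195 248 208 259
```

The spacer's lower edge is at row 259, matching tray-floor height (254), so it has dropped into the tray. Retracting straight up.

>>> move_arm:
  steps:
    - [[-0.02,0,-1],0]
    - [[-0.02,0,-2.5],0]
    - [[-0.02,0,-4.5],0]
    - [[-0.02,0,-6.5],0]
    - [[-0.02,0,-7.2],0]

```text
time: 11.35
tool_pos: [0.5828, 0.1147, 0.2078]
tcp_rot: [0.001, 0.0, 1.0, -0.0]
contact_force: [-0.3, -0.0, -1.8]
grip_width: 0.0225
grasp_force: 68.8
```

>>> move_arm:
  steps:
    - [[0,0,0],0]
    - [[0,0,0],0]

```text
time: 11.6
tool_pos: [0.5816, 0.1148, 0.2044]
tcp_rot: [-0.001, 0.0, 1.0, -0.0]
contact_force: [0.3, -0.5, -2.4]
grip_width: 0.0225
grasp_force: 68.9
```

>>> move_arm:
  steps:
    - [[0.9,-4.6,0],0]
    - [[2.2,-11.6,0],0]
    - [[3.4,-18,0],0]
    - [[4.2,-22.5,0],0]
    - [[4.4,-23.4,0],0]

```text
time: 12.22
tool_pos: [0.537, -0.1219, 0.2045]
tcp_rot: [-0.001, 0.003, 1.0, 0.0]
contact_force: [-0.2, 1.0, -1.9]
grip_width: 0.0227
grasp_force: 69.2
```

>>> move_arm:
  steps:
    - [[0,0,2],0]
    - [[0,0,4],0]
    - [[0,0,6],0]
    - [[0,0,7],0]
    - [[0,0,7],0]

```text
time: 12.85
tool_pos: [0.5376, -0.1183, 0.1344]
tcp_rot: [-0.001, -0.0, 1.0, 0.001]
contact_force: [0.4, -0.1, -1.8]
grip_width: 0.0223
grasp_force: 69.2
```

>>> move_arm:
  steps:
    - [[0,0,0],0]
    - [[0,0,0],0]
    - [[0,0,0],0]

```text
time: 13.22
tool_pos: [0.5384, -0.1193, 0.1359]
tcp_rot: [0.0, 0.0, 1.0, -0.0]
contact_force: [0.4, 0.4, -1.2]
grip_width: 0.0225
grasp_force: 69.2
```

>>> move_arm:
  steps:
    - [[0,0,0.8],0]
    - [[0,0,1.6],0]
    - [[0,0,2.4],0]
    - [[0,0,3.2],0]
    - [[0,0,4.0],0]

```text
time: 13.85
tool_pos: [0.538, -0.1191, 0.0946]
tcp_rot: [-0.0, 0.0, 1.0, 0.0]
contact_force: [0.0, -0.6, -1.6]
grip_width: 0.0229
grasp_force: 69.2
```

>>> move_arm:
  steps:
    - [[0,0,0.4],0]
    - [[0,0,0.8],0]
    - [[0,0,1.1],0]
    - [[0,0,1.4],0]
    - [[0,0,1.5],0]

```text
time: 14.48
tool_pos: [0.538, -0.1191, 0.0802]
tcp_rot: [-0.0, 0.0, 1.0, 0.0]
contact_force: [0.0, 0.0, -1.5]
grip_width: 0.023
grasp_force: 69.2
```

>>> move_arm:
  steps:
    - [[0,0,0.1],0]
    - [[0,0,0.2],0]
    - [[0,0,0.2],0]

```text
time: 14.85
tool_pos: [0.5386, -0.1192, 0.0795]
tcp_rot: [0.0, 0.0, 1.0, -0.0]
contact_force: [-2.4, 1.9, 5.6]
grip_width: 0.0225
grasp_force: 70.0
```

The drift is on the floor of the holder. Releasing.

>>> move_arm:
  steps:
    - [[0,0,-0.1],0]
    - [[0,0,-0.1],0]
    - [[0,0,-0.1],0]
    - [[0,0,-0.1],0]
    - [[0,0,-0.1],0]
  jaw: -0.3

```text
time: 15.48
tool_pos: [0.538, -0.1191, 0.0792]
tcp_rot: [-0.0, 0.0, 1.0, 0.0]
contact_force: [0.4, 0.5, 0.7]
grip_width: 0.0554
grasp_force: 0.0
```

>>> move_arm:
  steps:
    - [[0,0,-3],0]
    - [[0,0,-6],0]
    - [[0,0,-10],0]
    - [[0,0,-14],0]
    - [[0,0,-15],0]

```text
time: 16.1
tool_pos: [0.5395, -0.1197, 0.2326]
tcp_rot: [0.003, 0.0, 1.0, -0.001]
contact_force: [1.3, 0.3, -0.9]
grip_width: 0.0557
grasp_force: 0.0
```

>>> move_arm:
  steps:
    - [[0,0,0],0]
    - [[0,0,0],0]
    - [[0,0,0],0]

```text
time: 16.48
tool_pos: [0.5373, -0.1188, 0.2275]
tcp_rot: [-0.001, 0.0, 1.0, 0.001]
contact_force: [0.3, 0.4, 0.8]
grip_width: 0.0556
grasp_force: 0.0
```

```bash
python3 - <<'E'
from h import *
st=arm.read_state();print(st['tool_pos'],st['contact_force'],st['grip_width'],st['time'])
im=snap('scene','s2.png')
a=cv2.resize(im[150:350,165:415],None,fx=3,fy=3,interpolation=cv2.INTER_CUBIC);cv2.imwrite('pics/c7.png',a)
E
```

```text
[ 0.53729618 -0.11880135  0.22748167] [0.27737911 0.38061925 0.75606474] 0.05555451925866019 16.475
```

View pics/c7.png

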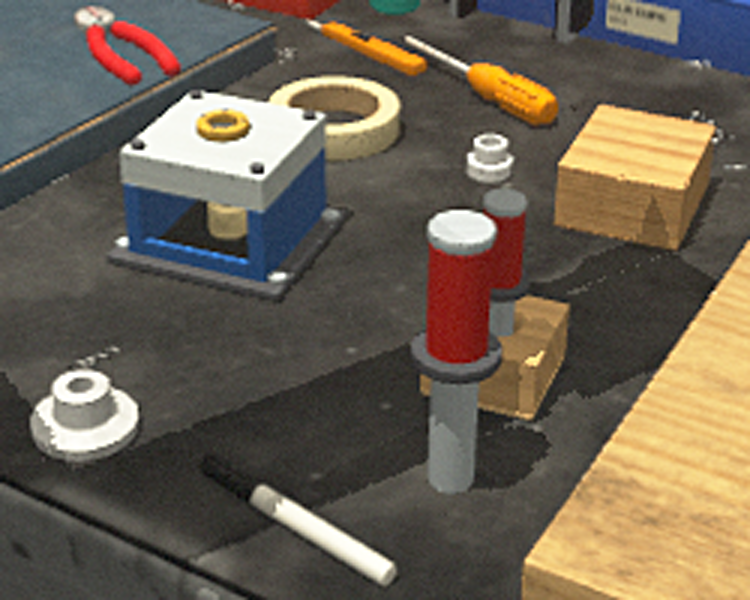

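The drift stands upright in its holder (crop 505,250), the spacer is in the tray (225,220), and the other things on the bench are where they were. Handing in.

```bash
python3 -c "
from cell import arm
print(arm.sign_off())"
```

```text
the job is handed in; nothing more can be done
None
```

The spacer was pushed out and lies in the tray, the drift is back upright in its holder and released, and the job was handed in at about 16.5 s, with at most about 8 N read at the end of any move.

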